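Clamp a reagent jar centred in the V-nest

ROBOT

A 6-joint arm with a two-finger parallel gripper is mounted at the origin on the work surface; the furniture and walls round the work are solid. World frame = base frame: x ahead of the robot, y to its left, z up, the work surface at z = 0. Lengths are in m, angles in rad, forces in N, time in s.
With the tool pointing down it reaches from about 0.375 to 0.925 m from the base axis. Payload 5.7 kg.
Tool frame: the origin (TCP) lies at the very end of the fingers, on their centre line; the grasp point (between the pads) lies 19 mm behind it; z points along the fingers, x is the direction in which the jaws open and shut, and the axes are right-handed (so a half turn about z gives the same grasp; the last joint's range is limited). The gripper opens to 85 mm and grips with 20 to 120 N. Pads are 22 mm wide; open, the fingers measure 114 mm over their backs; the gripper's body (76 mm by 85 mm) begins 54 mm behind the grasp point. The pads swing forward as they close: fully open they stand 13 mm farther back than shut.
Start: joints at [1.034, 0.359, 1.51, -0, 1.272, -0.115], TCP at [0.246, 0.547, 0.231] pointing down, gripper open.
Joint ranges: [-2.97, 2.97], [-1.01, 2.36], [0.21, 2.38], [-0.96, 4.11], [0.2, 2.71], [-2.98, 2.98]. Speed limits (rad/s): [2.39, 2.39, 3.14, 3.14, 3.14, 3.14].

INTERFACE

Orientations are given as a unit quaternion [x, y, z, w].
In Python, from plant import * gives the robot as it stands.
- The arm moves only by the tool carry_out, never from a script. Its argument "targets" is a list of rows, each a list of 5 numbers: the closure, from 0 (fully open) to 1 (shut), then the shift along the tool's x, y, z in mm, then the turn about the tool's z in rad. A call has 1 to 5 rows; each row shifts and turns the pose as measured when the row begins, along the tool's axes as they then stand; what a row does not reach is not made up. A row lasts 1/12 s, in which the tool goes at most 41.7 mm and 7.16 degrees, less where a joint would pass 70% of its speed; a pose out of reach is approached as far as the arm can. A call with a gripper value outside its range is refused whole. The fingers move at their own pace and stop on an object; the grip force is fixed at half the most. Time passes only in rows, so rows that do not move let the fingers close. It gives the time, the measured TCP pose, the force and the opening at its end, in the units of the state.
- get_state(): the state, without advancing time (a new reading comes with each control period).
- capture(name): name is "scene" or "top" or "wrist"; returns (picture, depth): 420x560x3 uint8, blue, green, red; 420x560 float32, m along the optical axis (not along the pixel's ray), 0 where there is no reading.
- get_calibration(name): a dict with "vfov" (degrees; the focal length in pixels is half the picture's height over the tangent of half this angle, whatever the lens; pixels are square), "cx", "cy" (the principal point, pixels), "dist" ([k1, k2, p1, p2, k3] as OpenCV has them; the pictures are not rectified), "rvec" (rotation vector, rad) and "tvec" (3), from world to camera coordinates, as OpenCV has them. Camera axes: x right, y down, z forward; pixel columns grow to the right and rows downward; lengths in m; the calibration is good to about 2 mm. A picture is of the moment at which its call begins: read the wrist's pose just before it. get_calibration takes no time and is no camera call; for the wrist camera it gives the pose at the moment of the call.
- close_job(): hands the job in, once; it reports no verdict.
The state is a dict: "time": time; "q": joint angles; "joint_vel": joint speeds; "joint_torque": joint torques, N m; "position": TCP position; "orientation": TCP orientation; "contact_force": force on the tool from outside, world axes, zero at the start; "moment": the same for the moment, N m; "finger_gap": opening from 0.0 (shut) to 1.0 (fully open).
Only numpy, scipy, OpenCV 4.12 (cv2) and the standard library are available. Lean on these libraries where they do the work, as an engineer would, in place of code of your own. Each camera call takes 0.05 s, during which the arm holds its last target. There are 200 camera calls.

TASK

Stand the round blue-capped jar upright on the bench inside the nest, between the V-block and the clamp pad. Then push the clamp's tab towards the V-block so that the sprung pad slides the jar into the V until it sits centred against both faces, and leave it clamped there with about 6 N: never squeeze it between pad and V with more than 9 N. Leave the other glassware where it stands.

Things in the scene. Friction and masses are not known exactly. Their poses are not given: they have to be found in the camera images.
- jar_mid (a point): Centre (half-way up, on the axis) of the loose round reagent jar: pale plastic, blue screw cap, 58 mm diameter, 118 mm tall, about 0.12 kg (0.08 to 0.17). Straight-sided to about 75 mm above its base, then a shoulder and a 40 mm cap. z axis = jar axis, up. It starts standing on the bench to the left of the nest.
- nest: Fixed nest frame; origin on the bench surface, midway between two tie rods. x axis = push direction, from clamp to V-block; y across; z up. The rods (10 mm thick, tops 16 mm high) run along x at y = +-66 mm. The jar stands on the bare bench between them, anywhere from x = -80 to +40 mm that is free. Set down with its centre at x = -17 mm it is clear of the V-block at every setting.
- clamp: Fixed guide of the clamp, same origin and axes as nest (base plate at x = -190 to -85 mm, guide bars 22 mm high). It carries the carriage with its tab and, ahead of that, a white slippery pad 50 mm wide, top 34 mm high. The pad gives way towards the carriage on a spring of 3 N per mm, no preload, 10 mm travel. Unpressed, its face is 65 mm ahead (+x) of the tab's centre.
- tab (a point): Centre of the carriage's upright tab, 60 mm above the bench: a dark steel plate 10 mm thick along nest x, 34 mm wide along y, top 78 mm above the bench. It is pushed along nest +x from behind, or gripped and moved. The carriage has a steady drag of 10 N and stays where it is left, so the tool feels about 10 N plus the clamping force.
- jaw (a joint): Travel of the clamp carriage in m: 0 = fully back (tab centre at nest x = -145 mm), growing as it is pushed towards the V-block, up to 0.075.
- beaker: Glass beaker, 70 mm wide, 82 mm tall, behind the nest; bystander. Origin at its base.
- amber: Brown round bottle, 72 mm wide, 160 mm tall, behind the nest; bystander. Origin at its base.
- glass_bottle_4: Clear glass bottle, 96 mm wide, 220 mm tall, to the right; bystander. Origin at its base.
- flask: Conical flask, 78 mm wide, 125 mm tall, front right; bystander. Origin at its base.
- v_line (a point): Fixed point on the nest's centre line (nest x = 0, y = 0, 20 mm up), NOT on the V-block. The white slippery 90 degree V-block, top 38 mm high, faces 66 mm long, symmetrical about nest y = 0, opens towards -x. It is locked at a setting that differs each time and is not measured: a jar seated on both faces has its centre at y = 0 and x anywhere from -10 to +10 mm. Feel for it.
Mind the look-alikes: they are no part of the job. Leave any red look-alike of the part that bears jar_mid alone.

How it is judged:
By the outcome, as a careful person would: the job done as asked, in the order asked, and still so for the second after the job is handed in, with the robot touching nothing.
It also fails if it takes over 51 s, if anything falls off the work surface, if the arm or the gripper's body presses on something with over 40 N, if the wrist force passes 120 N, or if a joint passes its speed limit or range.

## Working session

There is one attempt and no reset: what is moved stays moved. The work goes in short steps, Python scripts to look and compute and a tool call to move; the robot and the scene stay as the last step left them, time stands still between calls to the robot, and variables do not carry over. Pictures are saved under pics/ and viewed, about 8 in all and at most 12, crops included, and the job is handed in when it is done.

Besides the shell and the picture viewer there is one more tool, called after "Emit:" by a JSON object that holds its "name" and its "arguments", one argument or row to a line. carry_out: Moves the arm, as the interface text tells. Its arguments: {"type":"object","properties":{"targets":{"type":"array","items":{"type":"array","items":{"type":"number"}}}},"required":["targets"]}

```bash
mkdir -p pics; ls; cat > h.py <<'E'
from plant import *
import numpy as np, cv2
def cal(n):
    c=get_calibration(n); f=210/np.tan(np.radians(c["vfov"])/2)
    K=np.array([[f,0,c["cx"]],[0,f,c["cy"]],[0,0,1.]]); R=cv2.Rodrigues(np.array(c["rvec"],float))[0]
    return K,np.array(c["dist"],float),R,np.array(c["tvec"],float).ravel()
def ray(c,uv,z):
    K,d,R,t=c; p=cv2.undistortPoints(np.array(uv,float).reshape(-1,1,2),K,d).reshape(-1,2)
    o=-R.T@t; v=np.c_[p,np.ones(len(p))]@R
    return o+v*((z-o[2])/v[:,2])[:,None]
def pt(c,uv,dep):
    K,d,R,t=c; p=cv2.undistortPoints(np.array(uv,float).reshape(-1,1,2),K,d).reshape(-1,2)
    return (np.c_[p,np.ones(len(p))]*np.array(dep).reshape(-1,1)-t)@R
def proj(c,P):
    K,d,R,t=c; return cv2.projectPoints(np.array(P,float).reshape(-1,3),cv2.Rodrigues(R)[0],t,K,d)[0].reshape(-1,2)
E
python3 - <<'E'
from h import *
for n in("scene","top"):
    c=cal(n); im,d=capture(n); cv2.imwrite(f"pics/{n}0.png",im); np.savez(f"{n}0.npz",im=im,d=d)
    print(n,-c[2].T@c[3],c[0][0,0])
print(get_state())
a=cv2.imread("pics/scene0.png");b=cv2.imread("pics/top0.png")
E
```

```text
pics
scene [ 0.0794836  -0.32807067  0.71707217] 414.26007591398474
top [0.27025501 0.01043088 1.12804052] 422.56247784238525
{'time': 0.1, 'q': array([ 1.03387142e+00,  3.59452753e-01,  1.51131559e+00,  1.77918284e-05,
        1.27250253e+00, -1.15126677e-01]), 'joint_vel': array([ 2.94794553e-04, -2.37659106e-03, -3.35811100e-03, -7.34695585e-05,
       -1.67820558e-03,  1.98120081e-05]), 'joint_torque': array([ 7.53798140e-04, -5.28649735e+01, -2.79350084e+01,  3.87889281e-05,
        4.93911939e-03, -2.41501581e-06]), 'position': array([0.24534444, 0.54688067, 0.23052914]), 'orientation': array([ 8.39465762e-01,  5.43411935e-01, -7.55889719e-04,  3.64429867e-04]), 'contact_force': array([ 0.02913463, -0.00205519, -0.42469069]), 'moment': array([ 0.01663681, -0.00179111, -0.01472067]), 'finger_gap': 0.9988985856530194}
```

View pics/scene0.png

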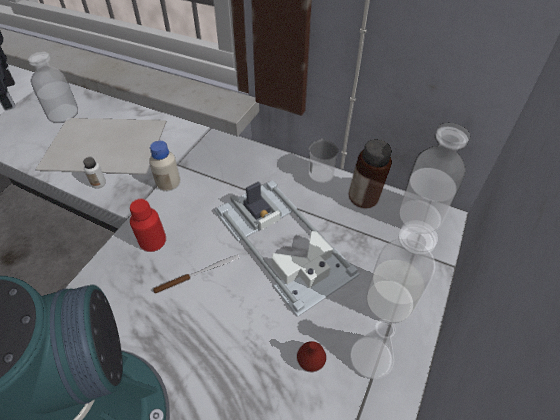

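View pics/top0.png

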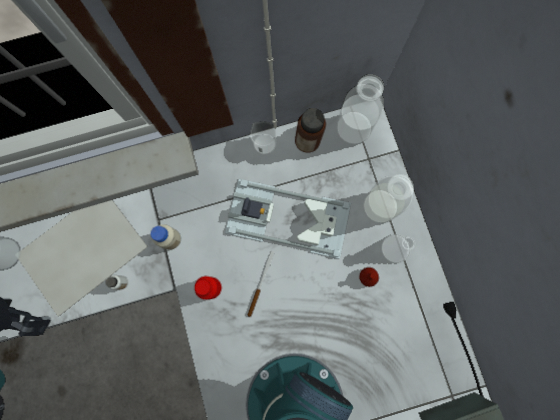

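Candidates: blue-capped pale jar at scene (163,165) / top (163,236), which fits the description; the red jar at scene (148,226) is the look-alike; the small black-capped bottle at scene (94,173) is too small. Next I confirm with a crop and measure.

```bash
python3 - <<'E'
from h import *
L={n:np.load(f"{n}0.npz") for n in("scene","top")}
for n in L:
    im,d=L[n]["im"],L[n]["d"]; c=cal(n)
    hsv=cv2.cvtColor(im,cv2.COLOR_BGR2HSV)
    m=cv2.inRange(hsv,(105,120,60),(130,255,255))
    k,lab,st,ce=cv2.connectedComponentsWithStats(m)
    for i in range(1,k):
        if st[i,4]>40:
            ys,xs=np.where(lab==i); P=pt(c,np.c_[xs,ys],d[ys,xs]); top=P[P[:,2]>np.percentile(P[:,2],90)-.004]
            print(n,"blue",ce[i],st[i],"z",np.percentile(P[:,2],[5,50,95]),"top mid",(top.max(0)+top.min(0))/2, np.ptp(top,axis=0), "ray",ray(c,[ce[i]],.11))
    H,W=d.shape; vv,uu=np.mgrid[:H,:W]; P=pt(c,np.c_[uu.ravel(),vv.ravel()],d.ravel()).reshape(H,W,3)
    np.save(n+"P.npy",P)
    box={"top":(215,170,360,270),"scene":(210,170,365,315)}[n]; x0,y0,x1,y1=box
    Q=P[y0:y1,x0:x1].reshape(-1,3); Z=Q[:,2]; col=im[y0:y1,x0:x1].reshape(-1,3)
    print(n,"bench z",np.median(Z), "hist",np.histogram(Z,bins=np.arange(-.01,.1,.01)))
    s=(Z>.066)&(Z<.09); T=Q[s]; print("tab",len(T),T.mean(0),T.min(0),T.max(0))
    s=(Z>.028)&(Z<.045); T=Q[s]; print("34-38",len(T),T.mean(0))
t=cv2.resize(L["top"]["im"][165:270,215:365],None,fx=5,fy=5,interpolation=cv2.INTER_CUBIC)
s=cv2.resize(L["scene"]["im"][135:260,120:200],None,fx=4,fy=4)[:525,:]
o=np.zeros((525,750,3),np.uint8);o[:t.shape[0],:t.shape[1]]=t; cv2.imwrite("pics/c1.png",o)
s2=cv2.resize(L["scene"]["im"][135:320,120:370],None,fx=3,fy=3,interpolation=cv2.INTER_CUBIC); cv2.imwrite("pics/c2.png",s2)
E
```

```text
scene blue [159.09633028 150.50917431] [151 141  18  18 218] z [0.09896117 0.114549   0.11995336] top mid [0.25995072 0.00405809 0.41633092] [0.36093426 0.66425751 0.6014825 ] ray [[0.42003734 0.31502697 0.11      ]]
scene bench z 0.002342702853707041 hist (array([ 2426, 14798,  1678,  1017,  1419,   598,    97,    95,   121,
          63]), array([-0.01,  0.  ,  0.01,  0.02,  0.03,  0.04,  0.05,  0.06,  0.07,
        0.08,  0.09]))
tab 225 [0.57656795 0.03048893 0.07650756] [ 0.48325618 -0.07031971  0.06600953] [0.6734473  0.11758921 0.08991223]
34-38 2109 [ 0.47693795 -0.03795879  0.03723648]
top blue [158.86868687 233.6010101 ] [151 226  17  16 198] z [0.10285558 0.11693661 0.12060559] top mid [0.42288728 0.32179164 0.11965779] [0.03200374 0.03418183 0.00734204] ray [[0.42153163 0.32181569 0.11      ]]
top bench z 0.0007582132535780877 hist (array([6037, 5754, 1035,  542,  863,  136,    8,   10,   52,    4]), array([-0.01,  0.  ,  0.01,  0.02,  0.03,  0.04,  0.05,  0.06,  0.07,
        0.08,  0.09]))
tab 60 [0.49836431 0.11068284 0.0765356 ] [0.48246582 0.10288561 0.06857385] [0.51603132 0.11889092 0.0813541 ]
34-38 1080 [ 0.45962649 -0.04426131  0.03642739]
```

View pics/c1.png

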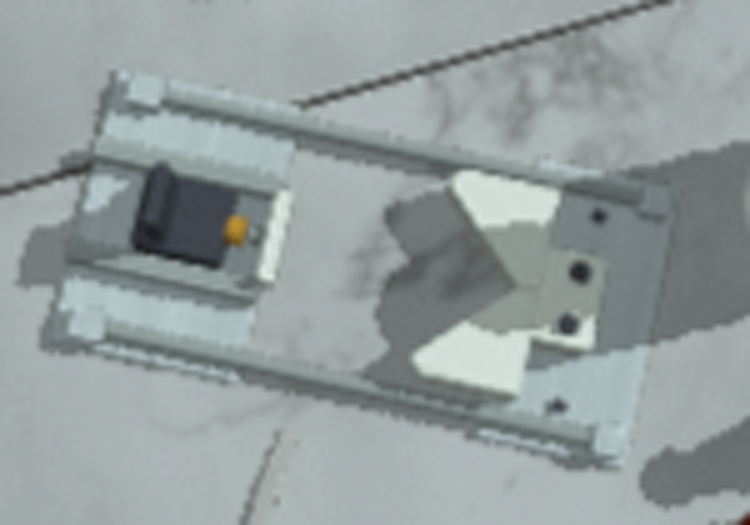

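View pics/c2.png

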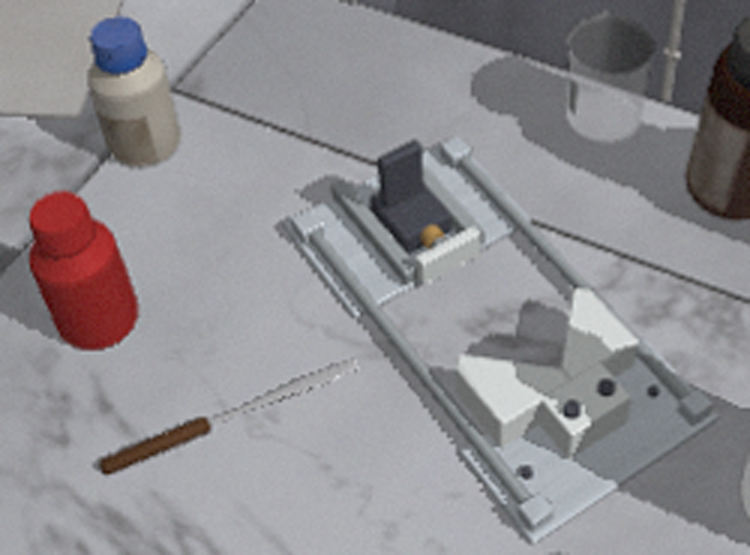

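```bash
python3 - <<'E'
from h import *
c=cal("top"); f=lambda u:np.array(u)/5.+[215,165]-.4
r=ray(c,f([[170,97],[640,197],[110,330],[590,437]]),.016); print("rods",r)
d=(r[1]-r[0])/np.linalg.norm(r[1]-r[0])+(r[3]-r[2])/np.linalg.norm(r[3]-r[2]); x=d/np.linalg.norm(d); y=np.array([-x[1],x[0],0])
print("x",x,np.degrees(np.arctan2(x[1],x[0])),"sep",(r-r[0])@y)
ym=((r[0]+r[1])/2@y+(r[2]+r[3])/2@y)/2
P=np.load("topP.npy")[170:270,215:360].reshape(-1,3);T=P[(P[:,2]>.072)&(P[:,2]<.084)]
for A in(P,np.load("sceneP.npy")[170:315,210:365].reshape(-1,3)):
    T=A[(A[:,2]>.066)&(A[:,2]<.084)&(np.abs(A@y-ym)<.025)]
    s=T@x; T=T[np.abs(s-np.median(s))<.03]
    print("tab top",len(T),T.mean(0),"x med",np.percentile(T@x,[5,50,95]),"y-ym",np.percentile(T@y-ym,[5,50,95]))
e=ray(c,f([[293,150],[252,345]]),.005);print("plate front along x (-85)",e@x, "pad face",ray(c,f([[290,190],[272,282]]),.034)@x)
v=ray(c,f([[453,177],[518,285],[412,362],[560,188],[525,395]]),.038);print("V",v@x,v@y-ym)
print("ym",ym)
for b in (-.085,):
    o=(e@x).mean()-b; print("origin",x*o+y*ym)
E
```

```text
rods [[ 0.56554926  0.10893183  0.016     ]
 [ 0.50305027 -0.14276978  0.016     ]
 [ 0.4382904   0.14215661  0.016     ]
 [ 0.37521214 -0.11011945  0.016     ]]
x [-0.24177854 -0.97033146  0.        ] -103.99153497718419 sep [ 0.          0.00021131 -0.13151631 -0.13172819]
tab top 60 [0.49836431 0.11068284 0.0765356 ] x med [-0.23299484 -0.22763436 -0.22346864] y-ym [-0.0149431   0.0002711   0.01579413]
tab top 116 [0.49859609 0.10802117 0.0752436 ] x med [-0.23087568 -0.22447216 -0.22183986] y-ym [-0.01375176  0.00074491  0.01642233]
plate front along x (-85) [-0.17138835 -0.16901797] pad face [-0.16562935 -0.16387025]
V [-0.08285167 -0.03776607 -0.08311424 -0.02674792 -0.02257162] [ 0.05022465  0.00105728 -0.05051224  0.05650508 -0.05459721]
ym 0.4566745579737377
origin [ 0.46372599 -0.0277388   0.        ]
```

```bash
cat >> h.py <<'E'
from scipy.spatial.transform import Rotation as Ro
NX=np.array([-.24178,-.97033,0]);NY=np.array([.97033,-.24178,0]);O=np.array([.4634,-.0289,0])
def rem(p):  # remaining shift in tool mm, and turn to align tool x with -NX
    s=get_state();R=Ro.from_quat(s["orientation"]).as_matrix()
    d=R.T@(np.array(p)-s["position"])*1e3
    a=R.T@(-NX); print("t",s["time"],"pos",s["position"].round(4),"rem",d.round(1),"turn",round(np.arctan2(a[1],a[0]),3),"tilt",R[:,2].round(4),"F nest",np.round([s["contact_force"]@NX,s["contact_force"]@NY,s["contact_force"][2]],1),"gap",round(s["finger_gap"],3))
E
```

Emit:
{"name": "carry_out", "arguments": {
  "targets": [
    [0,-19,36,0,0],
    [0,-19,36,0,0],
    [0,-19,36,0,0],
    [0,-19,36,0,0],
    [0,-19,36,0,0]
  ]
}}

```text
time: 0.52
position: [0.3689, 0.388, 0.2279]
orientation: [0.836, 0.549, -0.002, -0.001]
contact_force: [0.4, 0.3, -0.3]
finger_gap: 1.0
```

```bash
python3 -c "
from h import *
rem([.421,.320,.2])"
```

```text
t 0.5167 pos [0.3689 0.388  0.2279] rem [-41.6  75.   27.6] turn -0.165 tilt [-4.4e-03  5.0e-04 -1.0e+00] F nest [-0.4  0.3 -0.3] gap 1.0
```

Emit:
{"name": "carry_out", "arguments": {
  "targets": [
    [0,-19,33,0,-0.05],
    [0,-20,32,0,-0.05],
    [0,-8,10,5,-0.05]
  ]
}}

```text
time: 0.77
position: [0.4261, 0.3097, 0.2225]
orientation: [0.792, 0.611, -0.001, -0.0]
contact_force: [0.2, -0.0, 0.1]
finger_gap: 1.002
```

```bash
python3 - <<'E'
from h import *
rem([.421,.320,.2])
c=cal("wrist"); im,d=capture("wrist"); cv2.imwrite("pics/w1.png",im)
m=cv2.inRange(cv2.cvtColor(im,cv2.COLOR_BGR2HSV),(105,120,50),(130,255,255))
k,lab,st,ce=cv2.connectedComponentsWithStats(m)
for i in range(1,k):
    if st[i,4]>200: 
        ys,xs=np.where(lab==i); P=pt(c,np.c_[xs,ys],d[ys,xs]); T=P[(P[:,2]>.114)&(P[:,2]<.125)]
        print(st[i],ce[i],len(T),(T.max(0)+T.min(0))/2,np.ptp(T,axis=0),T.mean(0),P[:,2].min())
E
```

```text
t 0.7667 pos [0.4261 0.3097 0.2225] rem [ 8.7 -7.5 22.5] turn -0.012 tilt [-0.0027 -0.0012 -1.    ] F nest [-0.   0.2  0.1] gap 1.002
[ 275  177   44   48 1425] [295.70105263 200.05403509] 1244 [0.42185976 0.32196858 0.11674403] [0.03556794 0.0342162  0.00545202] [0.42032251 0.32146921 0.117212  ] 0.09694669587606952
```

View pics/w1.png

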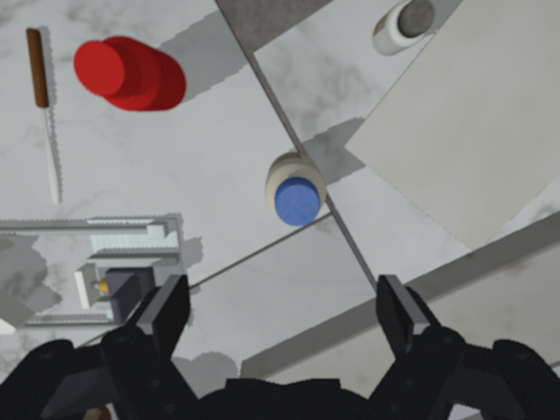

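The wrist view shows the blue cap at (296,200), with the red look-alike well to the side at (130,75) and free space around the jar.

Emit:
{"name": "carry_out", "arguments": {
  "targets": [
    [0,10,-8,5,-0.012],
    [0,0,0,38,0],
    [0,0,0,38,0],
    [0,0,0,30,0]
  ]
}}

```text
time: 1.15
position: [0.4247, 0.3258, 0.1131]
orientation: [0.789, 0.614, 0.006, -0.0]
contact_force: [0.5, 0.4, -1.0]
finger_gap: 0.999
```

```bash
python3 -c "
from h import *
rem([.421,.3215,.088])"
```

```text
t 1.15 pos [0.4247 0.3258 0.1131] rem [-5.3 -2.7 25. ] turn -0.004 tilt [ 0.0083  0.0073 -0.9999] F nest [-0.5  0.4 -1. ] gap 0.999
```

Emit:
{"name": "carry_out", "arguments": {
  "targets": [
    [0,-5,-3,20,0],
    [0,0,0,0,0]
  ]
}}

```text
time: 1.32
position: [0.4144, 0.3226, 0.0861]
orientation: [0.789, 0.614, 0.0, -0.002]
contact_force: [-0.7, 0.9, 0.1]
finger_gap: 0.999
```

```bash
python3 -c "
from h import *
rem([.421,.3215,.088])"
```

```text
t 1.3167 pos [0.4144 0.3226 0.0861] rem [ 0.6  6.7 -1.9] turn -0.004 tilt [-0.0014  0.0032 -1.    ] F nest [-0.7 -0.9  0.1] gap 0.999
```

Emit:
{"name": "carry_out", "arguments": {
  "targets": [
    [0,0,4,-1,0],
    [0,0,0,0,0]
  ]
}}

```text
time: 1.48
position: [0.416, 0.3236, 0.0864]
orientation: [0.789, 0.615, -0.001, -0.002]
contact_force: [0.0, 0.3, 0.3]
finger_gap: 1.001
```

```bash
python3 -c "
from h import *
rem([.421,.3215,.088])"
```

```text
t 1.4833 pos [0.416  0.3236 0.0864] rem [-0.8  5.3 -1.6] turn -0.002 tilt [-0.0048  0.0022 -1.    ] F nest [-0.3 -0.1  0.3] gap 1.001
```

Emit:
{"name": "carry_out", "arguments": {
  "targets": [
    [0,-1,5,-2,0],
    [0,0,3,0,0],
    [0,0,0,0,0]
  ]
}}

```text
time: 1.73
position: [0.4265, 0.3236, 0.0923]
orientation: [0.788, 0.616, 0.002, -0.002]
contact_force: [0.3, 0.3, -0.1]
finger_gap: 1.001
```

```bash
python3 -c "
from h import *
rem([.421,.3215,.088])"
```

```text
t 1.7333 pos [0.4265 0.3236 0.0923] rem [-3.4 -4.8  4.3] turn -0.001 tilt [ 0.001   0.0058 -1.    ] F nest [-0.3  0.2 -0.1] gap 1.001
```

Emit:
{"name": "carry_out", "arguments": {
  "targets": [
    [0,0,0,0,0],
    [0,0,0,0,0]
  ]
}}

```text
time: 1.9
position: [0.4287, 0.3245, 0.0945]
orientation: [0.788, 0.615, 0.005, -0.002]
contact_force: [0.4, -0.3, 0.5]
finger_gap: 0.999
```

Emit:
{"name": "carry_out", "arguments": {
  "targets": [
    [0,-3,-4,4,0]
  ]
}}

```text
time: 1.98
position: [0.4261, 0.3235, 0.0917]
orientation: [0.789, 0.615, 0.007, -0.001]
contact_force: [0.6, -0.6, 0.2]
finger_gap: 1.0
```

Emit:
{"name": "carry_out", "arguments": {
  "targets": [
    [0,0,0,0,0]
  ]
}}

```text
time: 2.07
position: [0.4247, 0.3227, 0.0912]
orientation: [0.789, 0.615, 0.006, -0.002]
contact_force: [-0.2, -0.8, -0.4]
finger_gap: 0.999
```

Emit:
{"name": "carry_out", "arguments": {
  "targets": [
    [0,0,0,0,0]
  ]
}}

```text
time: 2.15
position: [0.4245, 0.3226, 0.0913]
orientation: [0.789, 0.615, 0.006, -0.002]
contact_force: [-0.4, 0.5, -0.1]
finger_gap: 0.999
```

```bash
python3 -c "
from h import *
rem([.421,.3215,.088])"
```

```text
t 2.15 pos [0.4245 0.3226 0.0913] rem [-2.  -3.2  3.2] turn -0.002 tilt [ 0.0073  0.0096 -0.9999] F nest [-0.4 -0.5 -0.1] gap 0.999
```

Emit:
{"name": "carry_out", "arguments": {
  "targets": [
    [0,-2,-4,4,0],
    [0,0,0,0,0],
    [0,0,0,0,0]
  ]
}}

```text
time: 2.4
position: [0.419, 0.3211, 0.0865]
orientation: [0.789, 0.615, 0.005, -0.002]
contact_force: [-0.8, -0.0, -0.2]
finger_gap: 1.001
```

Emit:
{"name": "carry_out", "arguments": {
  "targets": [
    [1,0,0,0,0],
    [1,0,0,0,0],
    [1,0,0,0,0],
    [1,0,0,0,0],
    [1,0,0,0,0]
  ]
}}

```text
time: 2.82
position: [0.4187, 0.3211, 0.0863]
orientation: [0.789, 0.615, 0.005, -0.002]
contact_force: [-0.3, -0.8, 2.1]
finger_gap: 0.443
```

```bash
python3 -c "
from h import *
rem([.421,.3215,.088])"
```

```text
t 2.8167 pos [0.4187 0.3211 0.0863] rem [ 1.   2.1 -1.7] turn -0.002 tilt [ 0.0056  0.0086 -0.9999] F nest [ 0.8 -0.1  2.1] gap 0.443
```

Emit:
{"name": "carry_out", "arguments": {
  "targets": [
    [1,0,0,0,0],
    [1,0,0,-10,0],
    [1,0,0,-25,0],
    [1,0,0,-30,0],
    [1,0,0,-30,0]
  ]
}}

```text
time: 3.23
position: [0.4132, 0.3172, 0.179]
orientation: [0.789, 0.615, -0.003, -0.003]
contact_force: [0.9, 0.0, -0.5]
finger_gap: 0.438
```

```bash
python3 -c "
from h import *
rem([.4675,-.0124,.2])"
```

```text
t 3.2333 pos [0.4132 0.3172 0.179 ] rem [-306.4  132.9  -21.6] turn -0.003 tilt [-8.4e-03  6.0e-04 -1.0e+00] F nest [-0.2  0.9 -0.5] gap 0.438
```

Emit:
{"name": "carry_out", "arguments": {
  "targets": [
    [1,-10,5,-15,0],
    [1,-34,15,-4,0],
    [1,-36,16,0,0],
    [1,-36,16,0,0],
    [1,-36,16,0,0]
  ]
}}

```text
time: 3.65
position: [0.4482, 0.1576, 0.2099]
orientation: [0.785, 0.619, 0.008, -0.001]
contact_force: [0.7, -0.2, -1.1]
finger_gap: 0.444
```

```bash
python3 -c "
from h import *
rem([.4675,-.0124,.2])"
```

```text
t 3.65 pos [0.4482 0.1576 0.2099] rem [-160.9   58.4    8.1] turn 0.009 tilt [ 0.0104  0.0116 -0.9999] F nest [ 0.   0.8 -1.1] gap 0.444
```

Emit:
{"name": "carry_out", "arguments": {
  "targets": [
    [1,-36,14,0,0],
    [1,-36,14,0,0],
    [1,-34,11,0,0],
    [1,-20,5,0,0.005],
    [1,-10,0,0,0.005]
  ]
}}

```text
time: 4.07
position: [0.4611, 0.0033, 0.2131]
orientation: [0.789, 0.614, 0.01, 0.002]
contact_force: [-0.0, 0.5, -0.8]
finger_gap: 0.442
```

Emit:
{"name": "carry_out", "arguments": {
  "targets": [
    [1,0,0,0,0],
    [1,0,0,0,0]
  ]
}}

```text
time: 4.23
position: [0.4608, 0.0004, 0.2141]
orientation: [0.791, 0.612, 0.01, 0.003]
contact_force: [0.2, 0.5, -1.7]
finger_gap: 0.441
```

```bash
python3 - <<'E'
from h import *
rem([.4675,-.0124,.2])
n="scene";c=cal(n);im,d=capture(n)
s=cv2.resize(im[40:320,150:430],None,fx=2,fy=2); cv2.imwrite("pics/s2.png",s)
E
```

```text
t 4.2333 pos [4.608e-01 4.000e-04 2.141e-01] rem [-10.9   9.5  14.2] turn -0.009 tilt [ 0.0189  0.008  -0.9998] F nest [-0.6  0.1 -1.7] gap 0.441
```

View pics/s2.png

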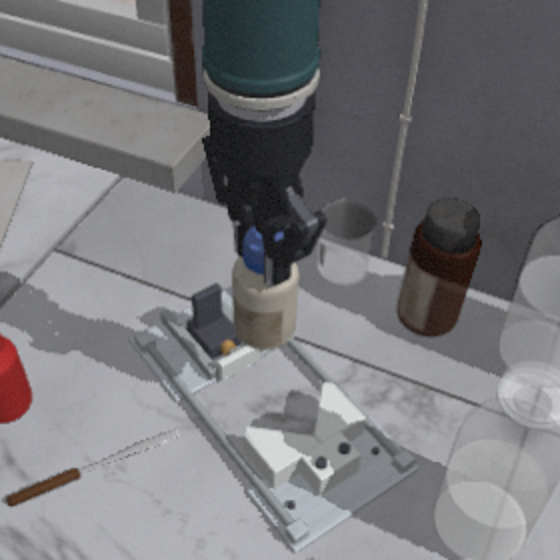

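The jar hangs upright by its cap at (265,300) in the crop, the nest is empty beneath, and all glassware is untouched.

Emit:
{"name": "carry_out", "arguments": {
  "targets": [
    [1,-6,9,10,-0.005],
    [1,-2,2,25,0],
    [1,0,0,25,0],
    [1,0,0,20,0],
    [1,0,0,0,0]
  ]
}}

```text
time: 4.7
position: [0.4764, -0.0067, 0.1322]
orientation: [0.786, 0.618, 0.013, 0.006]
contact_force: [-0.7, 0.1, -0.9]
finger_gap: 0.437
```

```bash
python3 -c "
from h import *
rem([.4687,-.0076,.088])"
```

```text
t 4.7 pos [ 0.4764 -0.0067  0.1322] rem [-3.3 -8.4 44. ] turn 0.006 tilt [ 0.0275  0.0074 -0.9996] F nest [ 0.1 -0.7 -0.9] gap 0.437
```

Emit:
{"name": "carry_out", "arguments": {
  "targets": [
    [1,-2,-8,14,0],
    [1,0,0,10,0],
    [1,0,0,0,0],
    [1,0,0,0,0]
  ]
}}

```text
time: 5.03
position: [0.4701, -0.0043, 0.1067]
orientation: [0.784, 0.62, 0.013, 0.005]
contact_force: [-1.3, 0.1, -0.6]
finger_gap: 0.442
```

```bash
python3 -c "
from h import *
rem([.4687,-.0076,.088])"
```

```text
t 5.0333 pos [ 0.4701 -0.0043  0.1067] rem [-3.8 -1.  18.7] turn 0.012 tilt [ 0.0255  0.0082 -0.9996] F nest [ 0.2 -1.3 -0.6] gap 0.442
```

Emit:
{"name": "carry_out", "arguments": {
  "targets": [
    [1,-4,-2,10,0],
    [1,0,0,3,0],
    [1,0,0,0,0],
    [1,0,0,0,0]
  ]
}}

```text
time: 5.37
position: [0.4712, -0.007, 0.0966]
orientation: [0.783, 0.622, 0.014, 0.007]
contact_force: [0.0, 0.2, -0.4]
finger_gap: 0.441
```

```bash
python3 -c "
from h import *
rem([.4687,-.0076,.088])"
```

```text
t 5.3667 pos [ 0.4712 -0.007   0.0966] rem [-1.2 -2.5  8.5] turn 0.015 tilt [ 0.031   0.0075 -0.9995] F nest [-0.2  0.  -0.4] gap 0.441
```

Emit:
{"name": "carry_out", "arguments": {
  "targets": [
    [1,-1,-3,9,0],
    [1,0,0,0,0]
  ]
}}

```text
time: 5.53
position: [0.4701, -0.0072, 0.0891]
orientation: [0.783, 0.622, 0.016, 0.008]
contact_force: [-1.3, 0.4, -1.1]
finger_gap: 0.439
```

```bash
python3 -c "
from h import *
rem([.4687,-.0076,.088])"
```

```text
t 5.5333 pos [ 0.4701 -0.0072  0.0891] rem [-0.7 -1.3  1.1] turn 0.015 tilt [ 0.0346  0.007  -0.9994] F nest [-0.1 -1.3 -1.1] gap 0.439
```

Emit:
{"name": "carry_out", "arguments": {
  "targets": [
    [1,0,-1,3,0],
    [1,0,0,1,0]
  ]
}}

```text
time: 5.7
position: [0.4711, -0.007, 0.0866]
orientation: [0.783, 0.622, 0.017, 0.009]
contact_force: [-0.9, 0.2, 0.8]
finger_gap: 0.436
```

```bash
python3 -c "
from h import *
rem([.4687,-.0076,.088])"
```

```text
t 5.7 pos [ 0.4711 -0.007   0.0866] rem [-1.1 -2.1 -1.5] turn 0.015 tilt [ 0.0379  0.0065 -0.9993] F nest [ 0.  -1.   0.8] gap 0.436
```

Emit:
{"name": "carry_out", "arguments": {
  "targets": [
    [0.3,0,0,0,0],
    [0.2,0,0,0,0],
    [0.2,0,0,0,0]
  ]
}}

```text
time: 5.95
position: [0.4722, -0.0071, 0.0876]
orientation: [0.783, 0.622, 0.018, 0.01]
contact_force: [-0.2, 0.2, -0.8]
finger_gap: 0.795
```

Emit:
{"name": "carry_out", "arguments": {
  "targets": [
    [0.2,0,0,-15,0],
    [0.2,0,0,-30,0],
    [0.2,0,0,-30,0],
    [0.2,0,0,-10,0],
    [0.2,0,0,0,0]
  ]
}}

```text
time: 6.37
position: [0.4676, -0.0075, 0.1753]
orientation: [0.783, 0.622, 0.016, 0.008]
contact_force: [0.2, -0.0, -0.5]
finger_gap: 0.801
```

```bash
python3 - <<'E'
from h import *
rem(O-.146*NX+[0,0,.19])
for n in("top","scene"):
    c=cal(n);im,d=capture(n);cv2.imwrite(f"pics/{n}3.png",im)
    m=cv2.inRange(cv2.cvtColor(im,cv2.COLOR_BGR2HSV),(105,120,50),(130,255,255))
    k,lab,st,ce=cv2.connectedComponentsWithStats(m)
    for i in range(1,k):
        if st[i,4]>20:
            ys,xs=np.where(lab==i);P=pt(c,np.c_[xs,ys],d[ys,xs]);P=P[abs(P[:,2]-.11)<.02];mm=(P.max(0)+P.min(0))/2
            print(n,st[i],ce[i],mm,"nest",(mm-O)@NX,(mm-O)@NY,np.ptp(P,axis=0))
E
```

```text
t 6.3667 pos [ 0.4676 -0.0075  0.1753] rem [124.3   3.4 -12.7] turn 0.015 tilt [ 0.0359  0.007  -0.9993] F nest [-0.   0.2 -0.5] gap 0.801
top [286 212  11   4  23] [290.30434783 213.86956522] [ 0.46419326 -0.00289748  0.10613345] nest -0.025422819254804167 -0.005517170334480015 [0.00760329 0.02457937 0.02316609]
scene [279 200  19  21 265] [288.83773585 210.97735849] [ 0.47691658 -0.00866459  0.10853344] nest -0.022903067732479458 0.00822302589785088 [0.03281195 0.03492172 0.02704745]
```

Emit:
{"name": "carry_out", "arguments": {
  "targets": [
    [0.2,15,0,-6,0],
    [0.2,33,1,-2,0],
    [0.2,33,1,0,0.005],
    [0.2,28,1,0,0.005],
    [0.2,8,0,0,0]
  ]
}}

```text
time: 6.88
position: [0.4935, 0.1073, 0.1771]
orientation: [0.789, 0.615, 0.012, 0.005]
contact_force: [0.1, 0.2, 0.1]
finger_gap: 0.8
```

Emit:
{"name": "carry_out", "arguments": {
  "targets": [
    [0.2,0,0,0,0]
  ]
}}

```text
time: 6.97
position: [0.493, 0.1088, 0.1757]
orientation: [0.788, 0.616, 0.011, 0.004]
contact_force: [-0.1, -0.3, -0.2]
finger_gap: 0.803
```

```bash
python3 - <<'E'
from h import *
rem(O-.145*NX+[0,0,.15])
im,d=capture("wrist");cv2.imwrite("pics/w2.png",im);c=cal("wrist")
H,W=d.shape;vv,uu=np.mgrid[:H,:W];P=pt(c,np.c_[uu.ravel(),vv.ravel()],d.ravel())
n=np.c_[(P-O)@NX,(P-O)@NY,P[:,2]]
s=(abs(n[:,0]+.145)<.02)&(abs(n[:,1])<.03)&(abs(n[:,2]-.076)<.006);T=n[s];print("tab",len(T),np.percentile(T,[3,50,97],axis=0) if len(T) else "")
s=(n[:,0]>-.06)&(n[:,0]<.03)&(abs(n[:,1])<.04)&(abs(n[:,2]-.118)<.004);T=n[s];print("jar top",len(T),np.percentile(T,[3,50,97],axis=0)if len(T) else "")
E
```

```text
t 6.9667 pos [0.493  0.1088 0.1757] rem [ 3.9  4.  25.8] turn 0.001 tilt [ 0.0221  0.0066 -0.9997] F nest [ 0.3  0.  -0.2] gap 0.803
tab 487 [[-0.14713346 -0.01622674  0.07326446]
 [-0.14237571 -0.00149975  0.07713726]
 [-0.13833999  0.01502784  0.0785548 ]]
jar top 2193 [[-0.04168732 -0.00847977  0.11466024]
 [-0.02589581  0.00690469  0.11708789]
 [-0.00987632  0.02276042  0.11836029]]
```

View pics/w2.png

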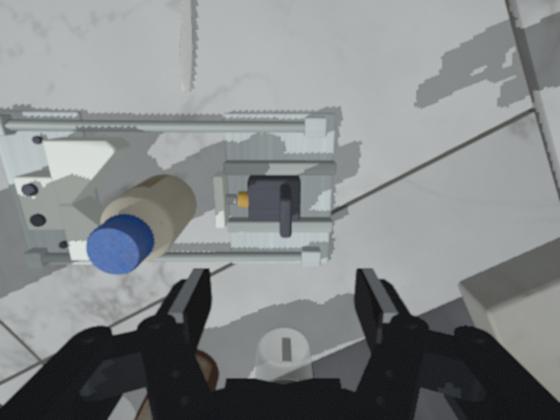

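The view shows the jar standing inside the nest with cap at (120,243), about 7 mm off centre, and the tab at (286,210) still fully back.

Emit:
{"name": "carry_out", "arguments": {
  "targets": [
    [0.2,1,1,10,0],
    [0.2,0,0,25,0],
    [0.2,0,0,30,0],
    [0.2,0,0,15,0],
    [0.2,0,0,0,0]
  ]
}}

```text
time: 7.43
position: [0.494, 0.1038, 0.0898]
orientation: [0.789, 0.615, 0.009, 0.005]
contact_force: [0.1, 0.0, -0.8]
finger_gap: 0.8
```

```bash
python3 - <<'E'
from h import *
rem(O-.1425*NX+[0,0,.052])
E
```

```text
t 7.4333 pos [0.494  0.1038 0.0898] rem [ 6.   1.6 37.8] turn -0.002 tilt [ 0.0205  0.004  -0.9998] F nest [-0.1  0.1 -0.8] gap 0.8
```

Emit:
{"name": "carry_out", "arguments": {
  "targets": [
    [0.2,6,1,15,0],
    [0.2,1,1,16,0],
    [0.2,0,0,0,0]
  ]
}}

```text
time: 7.68
position: [0.4963, 0.1065, 0.0566]
orientation: [0.79, 0.613, 0.007, 0.004]
contact_force: [-0.3, 0.1, -0.6]
finger_gap: 0.805
```

```bash
python3 - <<'E'
from h import *
rem(O-.1425*NX+[0,0,.052])
E
```

```text
t 7.6833 pos [0.4963 0.1065 0.0566] rem [3.1 0.7 4.7] turn -0.006 tilt [ 0.0163  0.0027 -0.9999] F nest [-0.  -0.3 -0.6] gap 0.805
```

Emit:
{"name": "carry_out", "arguments": {
  "targets": [
    [0.4,3,0,4,0],
    [0.8,0,0,0,0],
    [1,0,0,0,0],
    [1,0,0,0,0],
    [1,0,0,0,0]
  ]
}}

```text
time: 8.1
position: [0.4977, 0.1083, 0.0548]
orientation: [0.791, 0.612, 0.008, 0.004]
contact_force: [-1.2, 3.5, -3.6]
finger_gap: 0.103
```

Emit:
{"name": "carry_out", "arguments": {
  "targets": [
    [1,0,0,0,0],
    [1,0,0,0,0]
  ]
}}

```text
time: 8.27
position: [0.4977, 0.1084, 0.0548]
orientation: [0.79, 0.613, 0.008, 0.004]
contact_force: [2.6, 0.1, -9.3]
finger_gap: 0.1
```

```bash
python3 - <<'E'
from h import *
rem(O-.1425*NX+[0,0,.052])
E
```

```text
t 8.2667 pos [0.4977 0.1084 0.0548] rem [ 1.  -0.2  2.8] turn -0.008 tilt [ 0.0183  0.0036 -0.9998] F nest [-0.7  2.5 -9.3] gap 0.1
```

Emit:
{"name": "carry_out", "arguments": {
  "targets": [
    [1,-5,0,0,0],
    [1,-8,0,0,0]
  ]
}}

```text
time: 8.43
position: [0.4953, 0.0988, 0.0548]
orientation: [0.79, 0.613, 0.01, 0.003]
contact_force: [2.0, 11.4, -8.5]
finger_gap: 0.102
```

```bash
cat >> h.py <<'E'
def ch():
    s=get_state();F=s["contact_force"];p=s["position"]-O
    print("t %.2f nest x %.2f y %.2f z %.2f mm  F x %.1f y %.1f z %.1f M %s gap %.3f"%(s["time"],p@NX*1e3,p@NY*1e3,p[2]*1e3,F@NX,F@NY,F[2],s["moment"].round(2),s["finger_gap"]))
E
python3 -c "
from h import *
ch()"
```

```text
t 8.43 nest x -131.62 y 0.11 z 54.80 mm  F x -11.5 y -0.8 z -8.5 M [ 1.1  -0.11  0.25] gap 0.102
```

Emit:
{"name": "carry_out", "arguments": {
  "targets": [
    [1,-8,0,0,0],
    [1,-6,0,0,0],
    [1,-5,0,0,0]
  ]
}}

```text
time: 8.68
position: [0.4917, 0.084, 0.0548]
orientation: [0.791, 0.612, 0.014, 0.001]
contact_force: [2.7, 10.1, -9.4]
finger_gap: 0.106
```

```bash
python3 -c "
from h import *
ch()"
```

```text
t 8.68 nest x -116.40 y 0.12 z 54.84 mm  F x -10.4 y 0.2 z -9.4 M [ 0.93 -0.13  0.23] gap 0.106
```

Emit:
{"name": "carry_out", "arguments": {
  "targets": [
    [1,-4,0,0,0]
  ]
}}

```text
time: 8.77
position: [0.4909, 0.0812, 0.0548]
orientation: [0.791, 0.612, 0.015, 0.001]
contact_force: [3.0, 10.8, -9.3]
finger_gap: 0.1
```

```bash
python3 -c "
from h import *
ch()"
```

```text
t 8.77 nest x -113.51 y 0.11 z 54.83 mm  F x -11.2 y 0.3 z -9.3 M [ 0.76 -0.08  0.26] gap 0.100
```

Emit:
{"name": "carry_out", "arguments": {
  "targets": [
    [1,-4,0,0,0]
  ]
}}

```text
time: 8.85
position: [0.4903, 0.0785, 0.0548]
orientation: [0.791, 0.612, 0.016, 0.0]
contact_force: [3.9, 10.0, -8.3]
finger_gap: 0.104
```

```bash
python3 -c "
from h import *
ch()"
```

```text
t 8.85 nest x -110.75 y 0.09 z 54.84 mm  F x -10.7 y 1.4 z -8.3 M [ 0.77 -0.05  0.31] gap 0.104
```

Emit:
{"name": "carry_out", "arguments": {
  "targets": [
    [1,-4,0,0,0],
    [1,-4,0,0,0]
  ]
}}

```text
time: 9.02
position: [0.4889, 0.0732, 0.0549]
orientation: [0.791, 0.611, 0.017, -0.001]
contact_force: [3.6, 10.3, -8.6]
finger_gap: 0.101
```

```bash
python3 -c "
from h import *
ch()"
```

```text
t 9.02 nest x -105.22 y 0.09 z 54.85 mm  F x -10.9 y 1.0 z -8.6 M [ 0.66 -0.03  0.26] gap 0.101
```

Emit:
{"name": "carry_out", "arguments": {
  "targets": [
    [1,-3,0,0,0],
    [1,-3,0,0,0]
  ]
}}

```text
time: 9.18
position: [0.488, 0.0696, 0.0548]
orientation: [0.791, 0.611, 0.019, -0.002]
contact_force: [3.7, 10.0, -8.5]
finger_gap: 0.1
```

```bash
python3 - <<'E'
from h import *
ch()
im,d=capture("wrist");cv2.imwrite("pics/w3.png",im);c=cal("wrist")
H,W=d.shape;vv,uu=np.mgrid[:H,:W];P=pt(c,np.c_[uu.ravel(),vv.ravel()],d.ravel())
n=np.c_[(P-O)@NX,(P-O)@NY,P[:,2]]
s=(n[:,0]>-.06)&(n[:,0]<.05)&(abs(n[:,1])<.04)&(abs(n[:,2]-.118)<.004);T=n[s];print("jar top",len(T),np.percentile(T,[3,50,97],axis=0)if len(T) else "")
E
```

```text
t 9.18 nest x -101.56 y 0.07 z 54.84 mm  F x -10.6 y 1.2 z -8.5 M [ 0.59 -0.01  0.25] gap 0.100
jar top 2487 [[-0.05923431 -0.01474267  0.11422861]
 [-0.02005246 -0.00207417  0.11715492]
 [-0.01282091  0.00827663  0.12128726]]
```

View pics/w3.png

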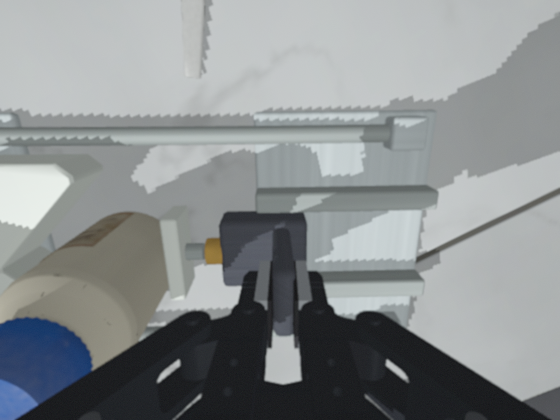

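The pad is against or near the jar (pad at (175,255)), the jar is upright, and the tab is gripped squarely. I continue in small steps.

Emit:
{"name": "carry_out", "arguments": {
  "targets": [
    [1,-3,0,0,0],
    [1,-3,0,0,0]
  ]
}}

```text
time: 9.4
position: [0.4871, 0.066, 0.0549]
orientation: [0.791, 0.611, 0.021, -0.003]
contact_force: [3.3, 10.1, -7.6]
finger_gap: 0.102
```

```bash
python3 -c "
from h import *
ch()"
```

```text
t 9.40 nest x -97.77 y 0.07 z 54.85 mm  F x -10.6 y 0.7 z -7.6 M [ 0.47 -0.03  0.19] gap 0.102
```

Emit:
{"name": "carry_out", "arguments": {
  "targets": [
    [1,-3,0,0,0]
  ]
}}

```text
time: 9.48
position: [0.4867, 0.0642, 0.0549]
orientation: [0.791, 0.611, 0.021, -0.003]
contact_force: [3.3, 11.3, -8.0]
finger_gap: 0.103
```

```bash
python3 -c "
from h import *
ch()"
```

```text
t 9.48 nest x -96.00 y 0.06 z 54.86 mm  F x -11.8 y 0.5 z -8.0 M [ 0.59 -0.04  0.19] gap 0.103
```

Emit:
{"name": "carry_out", "arguments": {
  "targets": [
    [1,-3,0,0,0]
  ]
}}

```text
time: 9.57
position: [0.4863, 0.0626, 0.0549]
orientation: [0.791, 0.611, 0.022, -0.004]
contact_force: [3.5, 11.2, -8.0]
finger_gap: 0.106
```

```bash
python3 -c "
from h import *
ch()"
```

```text
t 9.57 nest x -94.33 y 0.08 z 54.85 mm  F x -11.7 y 0.7 z -8.0 M [ 0.51 -0.03  0.25] gap 0.106
```

Emit:
{"name": "carry_out", "arguments": {
  "targets": [
    [1,-3,0,0,0]
  ]
}}

```text
time: 9.65
position: [0.4859, 0.061, 0.0549]
orientation: [0.791, 0.611, 0.023, -0.004]
contact_force: [3.5, 10.2, -8.8]
finger_gap: 0.101
```

```bash
python3 -c "
from h import *
ch()"
```

```text
t 9.65 nest x -92.69 y 0.05 z 54.87 mm  F x -10.7 y 0.9 z -8.8 M [0.49 0.   0.2 ] gap 0.101
```

Emit:
{"name": "carry_out", "arguments": {
  "targets": [
    [1,-2.5,0,0,0]
  ]
}}

```text
time: 9.73
position: [0.4856, 0.0598, 0.0549]
orientation: [0.791, 0.611, 0.024, -0.005]
contact_force: [3.7, 12.3, -8.9]
finger_gap: 0.105
```

```bash
python3 -c "
from h import *
ch()"
```

```text
t 9.73 nest x -91.46 y 0.07 z 54.87 mm  F x -12.8 y 0.7 z -8.9 M [0.45 0.04 0.18] gap 0.105
```

Emit:
{"name": "carry_out", "arguments": {
  "targets": [
    [1,-2.5,0,0,0]
  ]
}}

```text
time: 9.82
position: [0.4853, 0.0587, 0.0549]
orientation: [0.791, 0.611, 0.025, -0.005]
contact_force: [4.1, 10.6, -8.8]
finger_gap: 0.098
```

```bash
python3 -c "
from h import *
ch()"
```

```text
t 9.82 nest x -90.27 y 0.03 z 54.87 mm  F x -11.2 y 1.4 z -8.8 M [0.4  0.05 0.26] gap 0.098
```

Emit:
{"name": "carry_out", "arguments": {
  "targets": [
    [1,-2.5,0,0,0]
  ]
}}

```text
time: 9.9
position: [0.485, 0.0575, 0.0549]
orientation: [0.791, 0.611, 0.026, -0.006]
contact_force: [2.5, 11.1, -8.2]
finger_gap: 0.102
```

```bash
python3 -c "
from h import *
ch()"
```

```text
t 9.90 nest x -89.10 y 0.06 z 54.89 mm  F x -11.4 y -0.2 z -8.2 M [0.4  0.01 0.25] gap 0.102
```

Emit:
{"name": "carry_out", "arguments": {
  "targets": [
    [1,-2.5,0,0,0]
  ]
}}

```text
time: 9.98
position: [0.4847, 0.0564, 0.0549]
orientation: [0.791, 0.611, 0.026, -0.006]
contact_force: [3.4, 11.3, -8.3]
finger_gap: 0.107
```

```bash
python3 -c "
from h import *
ch()"
```

```text
t 9.98 nest x -87.89 y 0.06 z 54.89 mm  F x -11.7 y 0.5 z -8.3 M [0.4  0.07 0.17] gap 0.107
```

Emit:
{"name": "carry_out", "arguments": {
  "targets": [
    [1,-2.5,0,0,0]
  ]
}}

```text
time: 10.07
position: [0.4845, 0.0554, 0.0549]
orientation: [0.791, 0.611, 0.027, -0.007]
contact_force: [4.7, 12.8, -8.5]
finger_gap: 0.104
```

```bash
python3 -c "
from h import *
ch()"
```

```text
t 10.07 nest x -86.86 y 0.08 z 54.90 mm  F x -13.5 y 1.5 z -8.5 M [ 0.81 -0.07  0.17] gap 0.104
```

Emit:
{"name": "carry_out", "arguments": {
  "targets": [
    [1,-2.2,0,0,0]
  ]
}}

```text
time: 10.15
position: [0.4844, 0.0549, 0.0549]
orientation: [0.791, 0.61, 0.028, -0.007]
contact_force: [4.3, 15.7, -9.9]
finger_gap: 0.101
```

```bash
python3 -c "
from h import *
ch()"
```

```text
t 10.15 nest x -86.37 y 0.07 z 54.90 mm  F x -16.3 y 0.4 z -9.9 M [ 0.95 -0.08  0.19] gap 0.101
```

```bash
python3 - <<'E'
from h import *
ch()
for i in range(3):
    im,d=capture("wrist"); ch()
c=cal("wrist")
H,W=d.shape;vv,uu=np.mgrid[:H,:W];P=pt(c,np.c_[uu.ravel(),vv.ravel()],d.ravel())
n=np.c_[(P-O)@NX,(P-O)@NY,P[:,2]]
col=cv2.cvtColor(im,cv2.COLOR_BGR2HSV).reshape(-1,3); b=(col[:,0]>105)&(col[:,0]<130)&(col[:,1]>120)
s=b&(abs(n[:,2]-.118)<.004);print("cap top seen",s.sum(),np.percentile(n[s],[1,50,99],axis=0) if s.sum()>20 else "")
cv2.imwrite("pics/w4.png",im)
im,d=capture("scene");cv2.imwrite("pics/s4.png",cv2.resize(im[130:330,180:380],None,fx=3,fy=3)) 
E
```

```text
t 10.15 nest x -86.37 y 0.07 z 54.90 mm  F x -16.3 y 0.4 z -9.9 M [ 0.95 -0.08  0.19] gap 0.101
t 10.20 nest x -86.31 y 0.03 z 54.89 mm  F x -15.5 y -0.6 z -9.3 M [ 0.75 -0.01  0.19] gap 0.102
t 10.25 nest x -86.34 y 0.07 z 54.90 mm  F x -14.4 y 0.6 z -8.9 M [ 0.71 -0.04  0.2 ] gap 0.101
t 10.30 nest x -86.33 y 0.07 z 54.91 mm  F x -14.4 y 1.5 z -8.7 M [ 0.67 -0.03  0.17] gap 0.104
cap top seen 1751 [[-0.01227564 -0.01612919  0.11406272]
 [-0.00528947 -0.00700329  0.11673812]
 [ 0.00277763  0.00700564  0.11836044]]
```

View pics/s4.png

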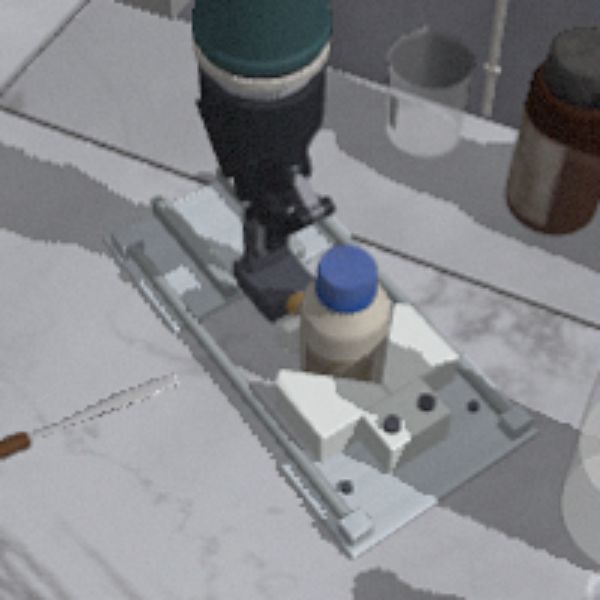

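The jar stands upright in the V against the V-block, cap at (348,278) in the crop, with the pad behind it. Squeeze is about 3.7 N, so I go on a little.

Emit:
{"name": "carry_out", "arguments": {
  "targets": [
    [1,-2.5,0,0,0]
  ]
}}

```text
time: 10.43
position: [0.4842, 0.0544, 0.0549]
orientation: [0.792, 0.61, 0.029, -0.008]
contact_force: [4.5, 16.9, -9.1]
finger_gap: 0.101
```

```bash
python3 - <<'E'
from h import *
ch()
for i in range(4): capture("top"); ch()
E
```

```text
t 10.43 nest x -85.86 y 0.07 z 54.92 mm  F x -17.5 y 0.3 z -9.1 M [ 1.1  -0.16  0.2 ] gap 0.101
t 10.48 nest x -85.77 y 0.08 z 54.92 mm  F x -16.2 y 0.8 z -9.3 M [ 0.93 -0.1   0.2 ] gap 0.103
t 10.53 nest x -85.78 y 0.08 z 54.91 mm  F x -16.1 y 1.0 z -9.4 M [ 0.87 -0.04  0.23] gap 0.103
t 10.58 nest x -85.80 y 0.11 z 54.93 mm  F x -14.9 y 0.1 z -8.7 M [ 0.9  -0.05  0.21] gap 0.105
t 10.63 nest x -85.78 y 0.06 z 54.91 mm  F x -15.8 y 0.6 z -9.6 M [ 0.87 -0.05  0.28] gap 0.101
```

Emit:
{"name": "carry_out", "arguments": {
  "targets": [
    [1,-1.9,0,0,0]
  ]
}}

```text
time: 10.72
position: [0.4842, 0.0544, 0.0549]
orientation: [0.792, 0.61, 0.03, -0.009]
contact_force: [4.1, 14.6, -10.0]
finger_gap: 0.105
```

```bash
python3 - <<'E'
from h import *
ch()
for i in range(4): capture("top"); ch()
E
```

```text
t 10.72 nest x -85.81 y 0.07 z 54.93 mm  F x -15.2 y 0.4 z -10.0 M [ 0.71 -0.04  0.2 ] gap 0.105
t 10.77 nest x -85.82 y 0.09 z 54.92 mm  F x -15.9 y 2.0 z -10.0 M [ 0.84 -0.09  0.22] gap 0.101
t 10.82 nest x -85.81 y 0.10 z 54.94 mm  F x -16.1 y 1.0 z -8.4 M [ 0.87 -0.1   0.23] gap 0.105
t 10.87 nest x -85.81 y 0.08 z 54.91 mm  F x -15.6 y 0.5 z -8.6 M [ 0.83 -0.09  0.21] gap 0.104
t 10.92 nest x -85.82 y 0.07 z 54.91 mm  F x -15.1 y 0.9 z -10.0 M [ 0.78 -0.08  0.23] gap 0.105
```

Emit:
{"name": "carry_out", "arguments": {
  "targets": [
    [1,0,0,0,0],
    [1,0,0,0,0]
  ]
}}

```text
time: 11.08
position: [0.4843, 0.0546, 0.0549]
orientation: [0.791, 0.611, 0.03, -0.008]
contact_force: [2.5, 0.5, -7.9]
finger_gap: 0.105
```

```bash
python3 -c "
from h import *
ch();capture('top');ch()"
```

```text
t 11.08 nest x -86.11 y 0.05 z 54.93 mm  F x -1.0 y 2.3 z -7.9 M [-1.38  0.37  0.05] gap 0.105
t 11.13 nest x -86.06 y 0.04 z 54.92 mm  F x -2.1 y 1.2 z -8.0 M [-1.14  0.25  0.11] gap 0.108
```

Emit:
{"name": "carry_out", "arguments": {
  "targets": [
    [0.7,0,0,0,0],
    [0.6,0,0,0,0],
    [0.6,0,0,0,0]
  ]
}}

```text
time: 11.38
position: [0.4849, 0.0544, 0.0561]
orientation: [0.791, 0.611, 0.031, -0.008]
contact_force: [0.1, 0.1, -0.1]
finger_gap: 0.401
```

```bash
python3 -c "
from h import *
ch();rem([.49,.06,.15])"
```

```text
t 11.38 nest x -86.04 y 0.74 z 56.11 mm  F x -0.1 y 0.1 z -0.1 M [0.03 0.02 0.04] gap 0.401
t 11.3833 pos [0.4849 0.0544 0.0561] rem [ 12.2   5.8 -93.2] turn -0.013 tilt [ 0.039   0.0507 -0.998 ] F nest [-0.1  0.1 -0.1] gap 0.401
```

Emit:
{"name": "carry_out", "arguments": {
  "targets": [
    [0.6,0,0,-15,0],
    [0.6,1,0,-25,0],
    [0.6,3,0,-35,0],
    [0.6,5,0,-35,0],
    [0.6,5,0,-25,0]
  ]
}}

```text
time: 11.8
position: [0.4786, 0.0601, 0.1927]
orientation: [0.793, 0.609, 0.027, -0.012]
contact_force: [1.3, 0.2, -0.4]
finger_gap: 0.401
```

Emit:
{"name": "carry_out", "arguments": {
  "targets": [
    [0.6,30,0,-5,0],
    [0.6,35,0,0,0],
    [0.6,30,0,0,0],
    [0.6,0,0,0,0]
  ]
}}

```text
time: 12.13
position: [0.5096, 0.1534, 0.2148]
orientation: [0.795, 0.606, 0.035, -0.007]
contact_force: [1.0, -0.2, -0.4]
finger_gap: 0.4
```

```bash
python3 - <<'E'
from h import *
ch()
ims=[]
for nm,(y0,y1,x0,x1) in {"top":(165,270,215,365),"wrist":(0,420,0,560)}.items():
    im,d=capture(nm);c=cal(nm);ims.append(im)
    H,W=d.shape;vv,uu=np.mgrid[:H,:W];P=pt(c,np.c_[uu.ravel(),vv.ravel()],d.ravel())
    n=np.c_[(P-O)@NX,(P-O)@NY,P[:,2]]; R=(abs(n[:,0])<.15)&(abs(n[:,1])<.06)
    col=cv2.cvtColor(im,cv2.COLOR_BGR2HSV).reshape(-1,3); b=(col[:,0]>105)&(col[:,0]<130)&(col[:,1]>120)
    s=R&b&(abs(n[:,2]-.118)<.005)
    if s.sum()>20:print(nm,"cap",s.sum(),np.percentile(n[s],[2,50,98],axis=0).round(4).tolist())
    s=R&(abs(n[:,2]-.0765)<.004)&(n[:,0]<-.06)&(abs(n[:,1])<.02)
    if s.sum()>10:print(nm,"tab",s.sum(),np.percentile(n[s],[5,50,95],axis=0).round(4).tolist())
o=np.vstack([cv2.resize(ims[0][165:270,215:365],(420,294)),cv2.resize(ims[1],(420,300))]);cv2.imwrite("pics/f.png",o)
E
```

```text
t 12.13 nest x -188.06 y 0.74 z 214.77 mm  F x -0.0 y 1.0 z -0.4 M [-0.02  0.07  0.02] gap 0.400
top cap 155 [[-0.0102, -0.0159, 0.1132], [0.0054, -0.001, 0.1174], [0.0203, 0.0146, 0.1205]]
top tab 44 [[-0.0902, -0.0126, 0.0737], [-0.0855, 0.0006, 0.0773], [-0.0813, 0.0141, 0.0796]]
wrist cap 1187 [[-0.0098, -0.018, 0.1136], [0.0045, -0.0024, 0.1167], [0.0189, 0.0143, 0.1181]]
wrist tab 426 [[-0.0881, -0.0159, 0.0738], [-0.0845, -0.0015, 0.0765], [-0.0796, 0.0135, 0.0781]]
```

View pics/f.png

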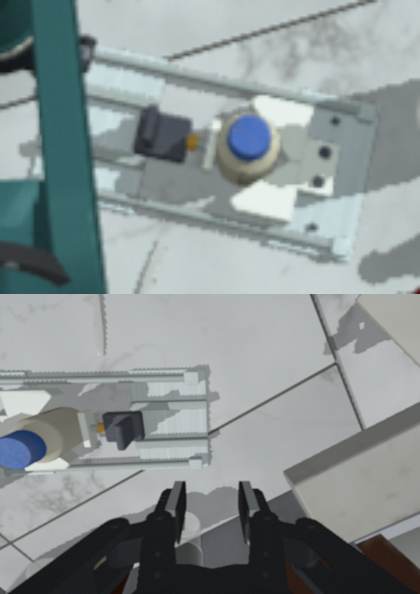

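The final view shows the jar upright on both V faces (cap at (250,138) in the top crop), the pad behind it and the gripper clear.

```bash
python3 -c "
from plant import *
print(close_job())"
```

```text
the job is handed in; nothing more can be done
None
```

The blue-capped jar is standing upright in the V and clamped there at an estimated 5–5.8 N. The job is handed in, at about 12 s of the 51 s allowed. I gripped the jar by its cap and stood it in the nest. Then I gripped the clamp's tab and pushed it in small steps until the jar seated, settled the arm, let go and backed off.

**Last checks:**
- **Position:** The cap centre measured at nest x ≈ +5 mm and y ≈ −1 mm from the top camera, −2 mm from the wrist camera. The first look at the V-block had predicted x ≈ +5 mm.
- **Clamp force:** The static push was about 15.7 N, against 10.8 N while the carriage moved freely. That gives about 5 N, or 5.8 N if the stated 10 N drag is used. The 1.8 mm of travel after contact gives about 5.5 N.
- **Peak force:** The highest reading while pushing was 17.5 N, which is about 7 N of squeeze and below the 9 N limit.
- **Robot clear:** The gripper was well away from everything, and the tool force read about zero.
- **Other glassware:** I did not touch it, and it looked in place in the later pictures. I did not re-measure it.

**What disagreed:**
- The camera positions of tab and jar suggest about 3 mm of spring compression, give or take 2 mm. The force and travel readings gave about 1.8 mm, and I trusted those.
- The tool moved back about 0.3 mm when I eased off before letting go. I took this as finger flex; if the carriage moved instead, the squeeze is up to 1 N lower.
- The tool slowly tilted by 2–3.5° during the steps, with no visible effect on the jar.

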